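# Change the coarse sharpening stone for the fine one in the toggle-clamp holder

## Task

Coarse sharpening is finished: throw the red-knobbed toggle lever of the stone holder fully back so that its jaw slides open, then lift the brown stone out and lay it flat, stone side up, in the grey drip tray. Put the cream fine stone in the holder in its place and throw the lever fully home again, so that both ends of its plate are caught under the lips. The stones are brittle, so set them down gently and never drop them, and do not disturb the pepper jar, the glass or the knife round the work.

Things in the scene. Friction and masses are not known exactly. Their poses are not given: they have to be found in the camera images.
- holder: Sharpening-stone holder, a toggle-clamp vise 286 mm long (y) and 74 mm wide, fixed. Origin: on its underside below the middle of a clamped stone; z up; y towards the black fixed stop; sliding jaw, link and lever on the -y side. Two rails carry the stone's plate: tops 20 mm above the underside, outer edges at x = +-24 mm; beside them, between stop and jaw, nothing is higher than 9 mm.
- fixed_lip (a point): Middle of the edge of the fixed stop's lip. Stop and jaw each have a lip, 28 to 35 mm above the holder's underside, that reaches 6 mm over the plate's end. So with the jaw open, slide the stone along the rails towards the jaw (-y) by more than 6 mm, best 14 mm, before lifting it, and lower the next one in that shifted place; the closing jaw pushes it home under this lip.
- pivot (a point): Pivot of the lever, at y = -171 mm, z = 32 mm in the holder's frame; the lever turns about the holder's x axis here, in a steel bracket 38 mm wide and 41 mm high. Mind the range hood: about 0.56 m above the range top it overhangs the back of the board.
- seat (a point): Home position of a clamped stone: centre of the plate's underside, on the rails, 20 mm above the holder's underside; axes as holder. A stone's origin belongs here.
- jaw (a joint): Travel of the holder's sliding jaw in m: 0 closed, about 0.033 open, towards the holder's -y. It is moved by the lever only, through a toggle link that is on dead centre when closed, so pushing on the closed jaw does not open it. Closed, jaw and stop are 0.4 mm further apart than the plate is long.
- lever (a joint): Angle of the lever with the red ball knob, rad: 0 fully home (jaw shut; handle slopes up at 30 degrees towards the stone, over the jaw), 1.31 fully back (jaw open; handle 15 degrees past upright, away from the stone). It stays where it is left and needs about 2 N at the knob. The jaw has opened 11 mm at 0.7 rad, 23 mm at 1.05 rad.
- grip (a point): Centre of the red ball knob (30 mm in diameter) on the end of the lever, 95 mm from the pivot, moving in the holder's y-z plane: seen from the pivot it lies 30 degrees above +y with the lever at 0 and at 105 degrees with it at 1.31. Pinch the ball from above, fingers closing along the holder's x; it turns freely between them. Lever at 0: the jaw below reaches 38 mm above the holder's underside.
- stone_coarse: Brown coarse sharpening stone: stone 121 x 50 x 22 mm bonded on an aluminium plate 140 x 50 x 6 mm whose ends stand out 9.5 mm, in all 28 mm high, about 0.36 kg. Origin: centre of the plate's underside; y along its length, z up. Starts clamped in the holder. Grip it across its 50 mm width.
- stone_fine: Cream-coloured fine stone, the same shape, size and weight and the same axes as the brown one. Starts flat on the wooden board, its length roughly pointing away from the robot. The board's top is 22 mm above the range top (z = 22 mm).
- drip_tray: Grey plastic drip tray, fixed, 184 mm long (x) and 112 mm wide (y), its rim 8 mm high and 4 mm thick. Origin: centre of its underside. A stone lies lengthwise along the tray's x on its ribs, 5 mm above the underside, inside the rim (176 x 104 mm).
- tray_floor (a point): Centre of the tray's rib tops, 5 mm above its underside; axes as drip_tray.
- pepper_jar: Spice jar with a black cap, 41 mm wide and 105 mm high, behind the holder. Origin at its underside. Leave it alone.
- tumbler: Drinking glass, 81 mm wide and 91 mm high, behind the board. Origin at its underside. Leave it alone.
- knife: Cook's knife lying flat along the back of the board, blade 175 mm and handle 120 mm long, 18 mm high. Origin at the heel of the blade. Leave it alone.

How it is judged (in metres and radians):
On the way, in this order (a step that is already met when the one before it is completed fails the run):
1. the lever is thrown back and the jaw slid open while the brown stone is still in the holder (value of joint jaw above 0.024 m and distance between stone_coarse and seat below 0.03 m), for 0.1 s.
2. the brown stone lies flat in the drip tray, released (horizontal distance between stone_coarse and tray_floor below 0.035 m and z of stone_coarse in the frame of tray_floor below 0.004 m and angle between stone_coarse's own z axis and vertical below 0.06 rad and contact force between the fingers and stone_coarse below 0.2 N), for 0.2 s.
3. the cream stone lies on the holder's rails between stop and open jaw (value of joint jaw above 0.012 m and distance between stone_fine and seat below 0.035 m and z of stone_fine in the frame of seat below 0.003 m and angle between stone_fine's own z axis and vertical below 0.05 rad), for 0.2 s.
At the end, for the whole second after the job is handed in: Lever fully home (within 0.1 rad), jaw shut; the cream stone flat in the seat, stone side up, within 3 mm lengthwise, 8 mm sideways and 0.06 rad, both plate ends under the lips; the brown stone flat, stone side up, on the ribs inside the drip tray (within 35 mm of its centre); all at rest (value of joint lever below 0.1 rad and value of joint jaw below 0.0015 m and y of stone_fine in the frame of seat between -0.003 and 0.003 m and x of stone_fine in the frame of seat between -0.008 and 0.008 m and z of stone_fine in the frame of seat between -0.003 and 0.003 m and angle between stone_fine's own z axis and vertical below 0.05 rad and angle between the y axis of stone_fine and the y axis of holder, either way round below 0.06 rad and horizontal distance between stone_coarse and tray_floor below 0.035 m and z of stone_coarse in the frame of tray_floor below 0.004 m and angle between stone_coarse's own z axis and vertical below 0.06 rad and linear speed of each of stone_coarse, stone_fine below 0.02 m/s); the robot touches nothing.
It fails at once if a stone is dropped (falls free by more than about 15 mm) or flung ((linear speed of stone_coarse above 0.55 m/s and contact force between the fingers and stone_coarse below 0.1 N) or (linear speed of stone_fine above 0.55 m/s and contact force between the fingers and stone_fine below 0.1 N)).
It fails at once if the pepper jar, the glass or the knife is pushed more than 30 mm away (distance of any of pepper_jar, tumbler, knife from where it was at the start of the episode above 0.03 m).
It also fails if it takes over 72 s, if anything falls off the work surface, if the arm or the gripper's body presses on something with over 40 N, if the wrist force passes 120 N, or if a joint passes its speed limit or range.

## Robot

A 6-joint arm with a two-finger parallel gripper is mounted at the origin on a cart in front of the work surface, level with it; the furniture and walls round the work are solid. World frame = base frame: x ahead of the robot, y to its left, z up, the work surface at z = 0. Lengths are in mm, angles in rad, forces in N, time in s.
With the tool pointing down it reaches from about 275 to 750 mm from the base axis. Payload 10.2 kg.
Tool frame: the origin (TCP) lies midway between the tips of the shut fingers; the grasp point (between the pads) lies 19 mm behind it; z points along the fingers, y is the line along which they close (so a half turn about z gives the same grasp; the last joint's range is limited). The gripper opens to 85 mm and grips with 20 to 120 N. Pads are 22 mm wide; open, the fingers measure 114 mm over their backs; the gripper's body (76 mm by 85 mm) begins 54 mm behind the grasp point. The pads swing forward as they close: fully open they stand 13 mm farther back than shut.
Start: joints at [-1.549, 0.313, 1.498, -0, 1.331, -0.223], TCP at [127.227, -509.357, 231.294] pointing down, gripper open.
Joint ranges: [-2.94, 2.94], [-0.97, 2.17], [0.19, 2.56], [-1.23, 4.37], [0.02, 3.11], [-2.88, 2.88]. Speed limits (rad/s): [2.39, 2.39, 3.01, 3.14, 3.14, 3.14].

## Interface

Orientations are given as a unit quaternion [w, x, y, z].
In Python, from rig import sense, capture, finish_job, find_in, place_of gives the robot as it stands. The module is installed in compiled form; this text tells all that it offers.
- The arm moves only by the shell command python3 -m jog 'ROWS' [FORCE]. ROWS is JSON, a list of rows, each an object of numbers: "tx", "ty", "tz": the shift along the tool's x, y, z in mm; "ax", "ay", "az": the turn, a rotation vector about the tool's x, y, z in rad; "jaw": the closure, from -1 (fully open) to 1 (shut), so that 0 is half open. In form: [{"tx": .., "ty": .., "tz": .., "ax": .., "ay": .., "az": .., "jaw": ..}, ...]. A call has 1 to 5 rows; each row shifts and turns the commanded pose from where the row before left it, along the tool's axes as they then stand; what a row does not reach is not made up. A row lasts 1/8 s, in which the tool goes at most 62.5 mm and 10.7 degrees, less where a joint would pass 70% of its speed; a pose out of reach is approached as far as the arm can. A call with a gripper value outside its range is refused whole. The fingers move at their own pace and stop on an object; FORCE is the grip in N (left out, the last holds). Time passes only in rows, so rows that do not move let the fingers close. It gives the time, the measured TCP pose, the force, the opening and the grip force at its end, in the units of the state.
- sense(): the state, without advancing time (a new reading comes with each control period).
- capture(name): name is "scene" or "top" or "wrist"; returns a dict with "color" (384x512x3 uint8, red, green, blue), "depth" (384x512 float32, mm along the optical axis (not along the pixel's ray), 0 where there is no reading), "fx", "fy", "cx", "cy" (pixels), "k1" (the pictures are not rectified: a ray, as slopes to the right and down, at radius r is drawn at 1 + k1 r^2 times it, then the intrinsics apply), "camera_from_world" (4x4, takes a point from world to camera coordinates); the wrist camera has in their place "mount" (4x4, takes a point from camera to tool coordinates, whose origin is the TCP and whose axes are the flange's). Camera axes: x right, y up, looking along -z (the intrinsics and any distortion apply to the point x, -y, -z); pixel columns grow to the right and rows downward; lengths in mm; the calibration is good to about 2 mm. A picture is of the moment at which its call begins: read the wrist's pose just before it.
- finish_job(): hands the job in; it is judged then, once.
Trained networks look in the newest picture that a camera, given by its name, has taken for a name from the list of things; names that differ only in an ending like _2 or _b are one class to them, and where a whole thing is asked for, a point or a joint stands for the part that bears it (a point fixed in the world has none). Each returns a list of dicts, best first, with "conf" (0 to 1); they miss things now and then, are a little off and sometimes report something else, mostly with a low value. They report only what shows in the picture. A call takes as long as a camera call.
- find_in(query, camera): "centre" ([column, row] in pixels, amid what is visible of it).
- place_of(query, camera): "centre" ([column, row] in pixels: a listed point, or the origin of a listed thing).
The state is a dict: "time_s": time; "joints": joint angles; "dq": joint speeds; "tau": joint torques, N m; "eef_pos": TCP position; "ee_rot": TCP orientation; "force": force on the tool from outside, world axes, zero at the start; "wrist_torque": the same for the moment, N m; "grip_width": opening from 0.0 (shut) to 1.0 (fully open); "grip_force": force on a finger pad.
Only numpy, scipy, OpenCV 4.12 (cv2) and the standard library are available. Lean on these libraries where they do the work, as an engineer would, in place of code of your own. Each camera call takes 0.05 s, during which the arm holds its last target. There are 200 camera calls.

## Working session

There is one attempt and no reset: what is moved stays moved. The work goes in short steps, Python scripts to look and compute and a shell command to move; the robot and the scene stay as the last step left them, time stands still between calls to the robot, and variables do not carry over. Pictures are saved under pics/ and viewed, at most 10 in all, crops included, and the job is handed in when it is done.

```bash
mkdir -p pics; cat > h.py <<'E'
import numpy as np, cv2
from rig import *
from scipy.spatial.transform import Rotation as R
def pose():
    s=sense(); q=s['ee_rot']; T=np.eye(4); T[:3,:3]=R.from_quat([q[1],q[2],q[3],q[0]]).as_matrix(); T[:3,3]=s['eef_pos']; return T
def cam(name):
    P=pose(); c=capture(name)
    c['wfc']=np.linalg.inv(c['camera_from_world']) if 'camera_from_world' in c else P@np.array(c['mount'])
    return c
def ray(c,u,v):
    p=np.array([[(u-c['cx'])/c['fx'],(v-c['cy'])/c['fy']]]).ravel()
    q=p.copy()
    for _ in range(20): q=p/(1+c['k1']*(q@q))
    d=np.array([q[0],-q[1],-1.]); return d
def at_z(c,uv,z):
    d=c['wfc'][:3,:3]@ray(c,*uv); o=c['wfc'][:3,3]; return o+d*(z-o[2])/d[2]
def at_depth(c,uv,r=2):
    u,v=int(round(uv[0])),int(round(uv[1])); w=c['depth'][max(0,v-r):v+r+1,max(0,u-r):u+r+1]; w=w[w>0]
    if len(w)==0: return None
    return c['wfc'][:3,:3]@(ray(c,*uv)*np.median(w))+c['wfc'][:3,3]
def cloud(c):
    v,u=np.mgrid[0:384,0:512]; p=np.stack([(u-c['cx'])/c['fx'],(v-c['cy'])/c['fy']],-1); q=p.copy()
    for _ in range(20): q=p/(1+c['k1']*(q**2).sum(-1,keepdims=True))
    d=np.stack([q[...,0],-q[...,1],-np.ones(u.shape)],-1)*c['depth'][...,None]
    return d@c['wfc'][:3,:3].T+c['wfc'][:3,3]
def save(c,n,crop=None,s=1):
    im=c['color'][...,::-1]
    if crop: im=im[crop[1]:crop[3],crop[0]:crop[2]]
    cv2.imwrite('pics/'+n,cv2.resize(im,None,fx=s,fy=s))
def inpose(p):
    "world vector -> tool"
    return pose()[:3,:3].T@p
E
python3 - <<'E'
from h import *
np.set_printoptions(precision=1,suppress=True)
print(pose())
ims=[]
for n in ['top','scene']:
    c=cam(n); ims.append(c['color'])
    print(n,c['wfc'][:3,3],c['fx'],c['k1'])
    for q in ['holder','fixed_lip','pivot','seat','grip','stone_coarse','stone_fine','drip_tray','tray_floor','pepper_jar','tumbler','knife']:
        for r in place_of(q,n)[:2]:
            p=at_depth(c,r['centre']); print(q,round(r['conf'],2),np.array(r['centre']),p)
    save(c,n+'0.png',s=1.5)
E
```

```text
[[   1.     0.2   -0.   127.2]
 [   0.2   -1.     0.  -509.1]
 [   0.    -0.    -1.   230.7]
 [   0.     0.     0.     1. ]]
top [ 423.2   -3.5 1130.2] 410.65166367076597 -0.051445562571400864
holder 0.81 [296.3 205.4] [ 534.8 -135.    70.1]
fixed_lip 0.71 [273.7 208. ] [530.  -76.9  57. ]
pivot 0.83 [362.3 202.5] [ 541.7 -312.5   56.8]
seat 0.91 [297. 205.] [ 535.8 -136.9   70.2]
seat 0.39 [276.5 207.3] [530.9 -83.6  66.4]
grip 0.61 [336.2 201.8] [ 538.  -230.   114.1]
stone_coarse 0.92 [295.3 203. ] [ 541.1 -132.6   70.2]
stone_fine 0.73 [144.4 222.6] [496.1 262.7  49.7]
drip_tray 0.91 [208. 224.] [492.3  98.2  23.6]
tray_floor 0.64 [210.1 221.6] [498.6  92.5  24.8]
pepper_jar 0.62 [335.1 155.6] [ 668.1 -244.2   63. ]
tumbler 0.93 [227.4 141.8] [722.2  45.9  12. ]
knife 0.59 [276.8 155.6] [676.6 -90.3  31.8]
scene [ 482.  -758.   835.4] 394.49444901659604 -0.07852647309914465
holder 0.73 [244.5 243.5] [ 541.1 -184.7   69.5]
fixed_lip 0.86 [237.5 214.7] [534.5 -91.6  70.1]
pivot 0.74 [304.3 273.9] [ 667.9 -279.6   54.5]
pivot 0.69 [252.1 294.1] [ 541.5 -314.7   55.7]
seat 0.67 [241.1 236.2] [ 535.5 -161.7   69.7]
grip 0.67 [249.5 249.8] [ 546.6 -236.2  112.9]
stone_coarse 0.78 [247.1 232.2] [ 551.7 -151.4   69.7]
stone_fine 0.95 [209.9 143. ] [482.2 239.6  48.7]
drip_tray 0.7 [218.2 182.4] [495.3  81.6  24.1]
tray_floor 0.91 [217.2 182.4] [492.4  82.   24.1]
pepper_jar 0.68 [304.8 275.8] [ 669.7 -280.2   47. ]
tumbler 0.95 [297.6 191.6] [720.   15.   20.9]
knife 0.66 [290.7 222.2] [ 671.8 -111.3   40.6]
```

View pics/top0.png

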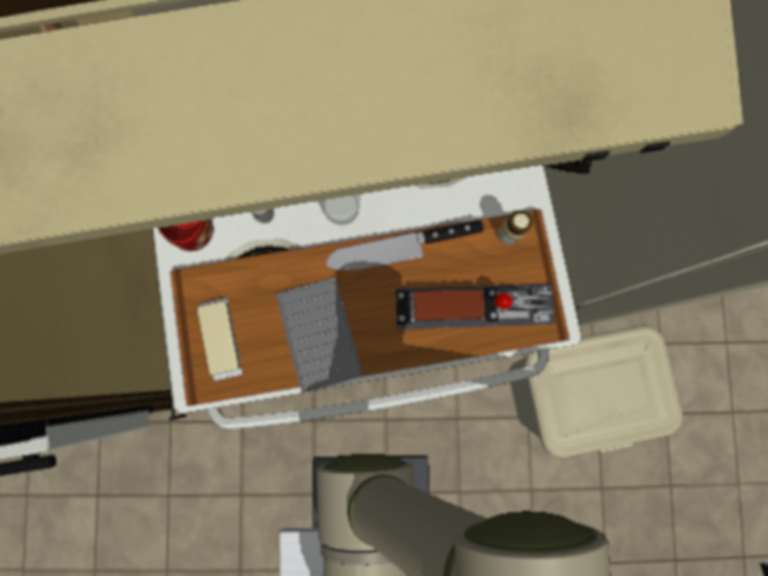

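View pics/scene0.png

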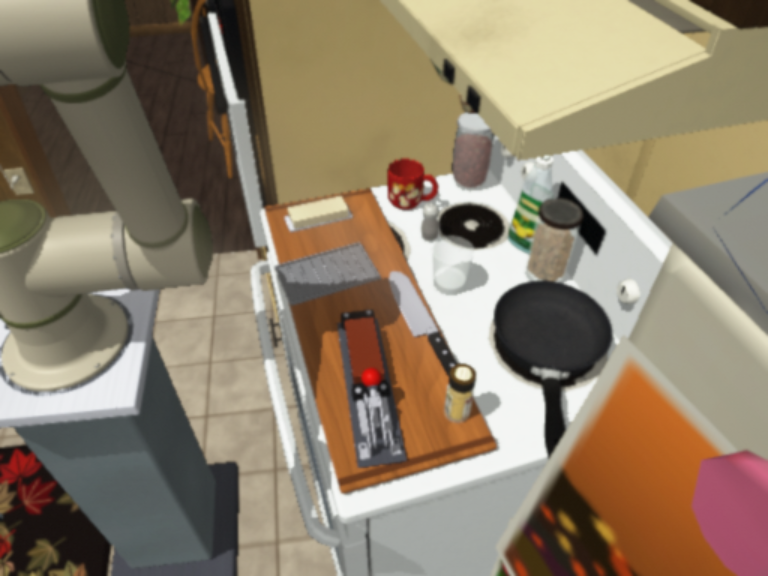

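```bash
python3 - <<'E'
from h import *
np.set_printoptions(precision=3,suppress=True)
def rect(P,m,name):
    q=P[m][:,:2].astype(np.float32); 
    lab=m.astype(np.uint8); n,l,st,ce=cv2.connectedComponentsWithStats(lab); k=1+np.argmax(st[1:,4]); m=l==k
    q=P[m]; r=cv2.minAreaRect(q[:,:2].astype(np.float32)); print(name,m.sum(),r,'z',np.median(q[:,2]),'med',q.mean(0))
for n in ['top','scene']:
    c=cam(n); P=cloud(c); z=P[...,2]; x=P[...,0]; y=P[...,1]; v=c['depth']>0
    hs=cv2.cvtColor(c['color'],cv2.COLOR_RGB2HSV)
    print(n)
    rect(P,v&(z>60)&(z<78)&(abs(x-535)<60)&(y>-215)&(y<-40),'coarse')
    rect(P,v&(z>42)&(z<58)&(abs(x-490)<110)&(y>180)&(y<330),'fine')
    rect(P,v&(z>15)&(z<36)&(abs(x-495)<110)&(abs(y-95)<70)&(hs[...,1]<40),'tray')
    m=v&(hs[...,1]>150)&((hs[...,0]<6)|(hs[...,0]>174))&(abs(x-535)<60)&(z>70); rect(P,m,'knob')
    rect(P,v&(z>30)&(z<140)&(abs(x-535)<80)&(y>-360)&(y<-30),'holder')
E
```

```text
top
coarse 898 ((541.1864013671875, -142.71591186523438), (50.33624267578125, 121.56004333496094), 0.9779313206672668) z 69.48660729910648 med [ 540.507 -142.099   69.457]
fine 884 ((490.666748046875, 262.90252685546875), (119.41423034667969, 51.79432678222656), 12.600239753723145) z 49.0329880692741 med [489.954 261.931  49.029]
tray 2741 ((495.337158203125, 87.68206024169922), (186.33935546875, 111.83133697509766), 14.1312894821167) z 23.879227144356264 med [495.207  88.06   24.099]
knob 96 ((543.2634887695312, -228.75872802734375), (24.286354064941406, 25.85249137878418), 88.9581298828125) z 111.94662065764453 med [ 542.039 -228.659  111.604]
holder 2452 ((541.8602905273438, -194.4914093017578), (73.82381439208984, 285.61578369140625), 0.993091344833374) z 58.60647680213424 med [ 539.695 -185.675   57.619]
scene
coarse 741 ((539.9609985351562, -137.74368286132812), (132.9213409423828, 52.24192428588867), 89.31249237060547) z 69.42409369035988 med [ 539.287 -142.587   69.368]
fine 420 ((488.022216796875, 261.1305236816406), (121.70842742919922, 55.53573226928711), 13.37282657623291) z 49.450478506333695 med [487.108 257.782  49.147]
tray 1572 ((491.33184814453125, 88.38539123535156), (190.2423858642578, 124.0616455078125), 9.79692268371582) z 24.227611808606525 med [492.426  86.483  24.496]
knob 134 ((543.4967651367188, -216.9673614501953), (57.11186599731445, 27.188962936401367), 82.05033874511719) z 110.43795375492033 med [ 541.069 -235.585  109.112]
holder 2595 ((540.7384643554688, -193.68896484375), (74.0271987915039, 287.9497985839844), 1.0295062065124512) z 56.78209201320999 med [ 539.567 -212.608   55.862]
```

The top view shows the brown stone in the holder at about (298,203), the knob at (335,200), the tray at (213,223) and the cream stone at (146,225). The scene view agrees. The sizes and heights match the given ones: holder yaw is about 1°, the seat is at about (541,-142.5,42), and the pivot is at about (544,-313.5,54).

```bash
cat > go.py <<'E'
import sys; from h import *
# usage: go.py x y z theta : what is left, in tool axes (first turn, then shift)
x,y,z,th=map(float,sys.argv[1:]); P=pose(); cur=np.arctan2(P[1,0],P[0,0])
d=np.array([x,y,z])-P[:3,3]; s=sense()
print('at',P[:3,3].round(1),'th',round(cur,4),'tilt',P[:2,2].round(3),'az',round(-(th-cur),3),'shift',[round(v,1) for v in (d[0]*np.cos(th)+d[1]*np.sin(th),d[0]*np.sin(th)-d[1]*np.cos(th),-d[2])],'w',round(s['grip_width'],3),'gf',round(s['grip_force'],1),'F',np.round(s['force'],1),'t',s['time_s'],'j',np.round(s['joints'],2))
E
python3 -m jog '[{"az":-0.1735,"jaw":-1},{"az":-0.1735,"jaw":-1},{"az":-0.1735,"jaw":-1},{"az":-0.1735,"jaw":-1},{"az":-0.1735,"jaw":-1}]'
python3 -m jog '[{"az":-0.1735,"jaw":-1},{"az":-0.1735,"jaw":-1},{"az":-0.1735,"jaw":-1},{"tx":27,"ty":42,"jaw":-1},{"tx":27,"ty":42,"jaw":-1}]'
python3 -m jog '[{"tx":27,"ty":42,"jaw":-1},{"tx":27,"ty":42,"jaw":-1},{"tx":27,"ty":42,"jaw":-1},{"tx":27,"ty":42,"jaw":-1},{"tx":27,"ty":42,"jaw":-1}]'
python3 -m jog '[{"tx":27,"ty":42,"jaw":-1},{"tx":27,"ty":42,"jaw":-1},{"tx":27,"ty":42,"jaw":-1},{"jaw":-1},{"jaw":-1}]'
python3 go.py 542.5 -231 180 1.588
python3 - <<'E'
from h import *
np.set_printoptions(precision=1,suppress=True)
c=cam('wrist'); save(c,'w1.png',s=1.5)
for q in ['grip','pivot','stone_coarse','seat','fixed_lip']:
    for r in place_of(q,'wrist')[:1]: print(q,r['conf'],np.array(r['centre']),at_depth(c,r['centre']))
P=cloud(c);hs=cv2.cvtColor(c['color'],cv2.COLOR_RGB2HSV)
m=(c['depth']>0)&(hs[...,1]>150)&((hs[...,0]<6)|(hs[...,0]>174))&(P[...,2]>85)
q=P[m]; print(m.sum(),q.mean(0),q.min(0),q.max(0))
A=np.c_[2*q,np.ones(len(q))]; s=np.linalg.lstsq(A,(q**2).sum(1),rcond=None)[0]; print('sphere',s[:3],np.sqrt(s[3]+s[:3]@s[:3]))
E
```

```text
at [ 127.2 -509.4  231.3] th 0.2448 tilt [ 0. -0.] az -1.343 shift [np.float64(271.2), np.float64(420.0), np.float64(51.3)] w 1.003 gf 0.0 F [-1.3  0.1  0.5] t 1.4 j [-1.55  0.31  1.5   0.    1.33 -0.22]
14 [ 115.4 -460.1  253.4] [ 109.3 -469.   242.6] [ 120.1 -451.9  266.9]
sphere [ 121.9 -472.5  261.5] 20.873208146708134schema error: expected keys tx, ty, tz, ax, ay, az, jaw
schema error: expected keys tx, ty, tz, ax, ay, az, jaw
schema error: expected keys tx, ty, tz, ax, ay, az, jaw
schema error: expected keys tx, ty, tz, ax, ay, az, jaw
```

```bash

python3 -m jog '[{"tx":0,"ty":0,"tz":0,"ax":0,"ay":0,"az":-0.168,"jaw":-1},{"tx":0,"ty":0,"tz":0,"ax":0,"ay":0,"az":-0.168,"jaw":-1},{"tx":0,"ty":0,"tz":0,"ax":0,"ay":0,"az":-0.168,"jaw":-1},{"tx":0,"ty":0,"tz":0,"ax":0,"ay":0,"az":-0.168,"jaw":-1},{"tx":0,"ty":0,"tz":0,"ax":0,"ay":0,"az":-0.168,"jaw":-1}]'
python3 -m jog '[{"tx":0,"ty":0,"tz":0,"ax":0,"ay":0,"az":-0.168,"jaw":-1},{"tx":0,"ty":0,"tz":0,"ax":0,"ay":0,"az":-0.168,"jaw":-1},{"tx":0,"ty":0,"tz":0,"ax":0,"ay":0,"az":-0.167,"jaw":-1},{"tx":27,"ty":42,"tz":0,"ax":0,"ay":0,"az":0,"jaw":-1},{"tx":27,"ty":42,"tz":0,"ax":0,"ay":0,"az":0,"jaw":-1}]'
python3 -m jog '[{"tx":27,"ty":42,"tz":0,"ax":0,"ay":0,"az":0,"jaw":-1},{"tx":27,"ty":42,"tz":0,"ax":0,"ay":0,"az":0,"jaw":-1},{"tx":27,"ty":42,"tz":0,"ax":0,"ay":0,"az":0,"jaw":-1},{"tx":27,"ty":42,"tz":0,"ax":0,"ay":0,"az":0,"jaw":-1},{"tx":27,"ty":42,"tz":0,"ax":0,"ay":0,"az":0,"jaw":-1}]'
python3 -m jog '[{"tx":27,"ty":42,"tz":0,"ax":0,"ay":0,"az":0,"jaw":-1},{"tx":27,"ty":42,"tz":0,"ax":0,"ay":0,"az":0,"jaw":-1},{"tx":27,"ty":42,"tz":0,"ax":0,"ay":0,"az":0,"jaw":-1},{"tx":0,"ty":0,"tz":0,"ax":0,"ay":0,"az":0,"jaw":-1}]'
python3 go.py 542.5 -231 180 1.588
python3 - <<'E'
from h import *
np.set_printoptions(precision=1,suppress=True)
c=cam('wrist'); save(c,'w1.png',s=1.5)
for q in ['grip','pivot','stone_coarse','seat','fixed_lip']:
    for r in place_of(q,'wrist')[:1]: print(q,r['conf'],np.array(r['centre']),at_depth(c,r['centre']))
P=cloud(c);hs=cv2.cvtColor(c['color'],cv2.COLOR_RGB2HSV)
m=(c['depth']>0)&(hs[...,1]>150)&((hs[...,0]<6)|(hs[...,0]>174))&(P[...,2]>85)
q=P[m]; print(m.sum(),q.mean(0),q.min(0),q.max(0))
A=np.c_[2*q,np.ones(len(q))]; s=np.linalg.lstsq(A,(q**2).sum(1),rcond=None)[0]; print('sphere',s[:3],np.sqrt(s[3]+s[:3]@s[:3]))
E
```

```text
time_s: 2.33
eef_pos: [127.2, -509.4, 231.3]
ee_rot: [-0.0, 0.855, 0.519, 0.0]
force: [0.5, -0.4, -0.2]
grip_width: 0.998
grip_force: 0.0
time_s: 2.95
eef_pos: [211.0, -453.3, 231.2]
ee_rot: [0.0, 0.702, 0.713, 0.0]
force: [-0.0, 0.5, 0.1]
grip_width: 1.001
grip_force: 0.0
time_s: 3.58
eef_pos: [419.2, -314.3, 231.4]
ee_rot: [0.0, 0.701, 0.713, -0.0]
force: [0.6, -0.1, -0.1]
grip_width: 0.998
grip_force: 0.0
time_s: 4.08
eef_pos: [544.3, -230.2, 230.7]
ee_rot: [-0.0, 0.7, 0.714, 0.0]
force: [-0.2, 0.0, -0.6]
grip_width: 1.001
grip_force: 0.0
at [ 544.3 -230.2  230.7] th 1.5916 tilt [-0.     0.001] az 0.004 shift [np.float64(-0.7), np.float64(-1.8), np.float64(50.7)] w 1.001 gf 0.0 F [-0.2  0.  -0.6] t 4.075 j [-0.6   0.46  1.29  0.    1.39 -0.62]
grip 0.72 [255.9 180.2] [ 542.  -225.5  115.1]
pivot 0.68 [255.2 240.5] [ 542.5 -306.6   55.6]
stone_coarse 0.67 [254.7  75.6] [ 539.1 -140.6   69.2]
859 [ 540.  -225.5  111. ] [ 526.6 -240.8   99.6] [ 553.3 -213.3  116.9]
sphere [ 539.9 -227.9  101.1] 14.467028849953495
```

View pics/w1.png

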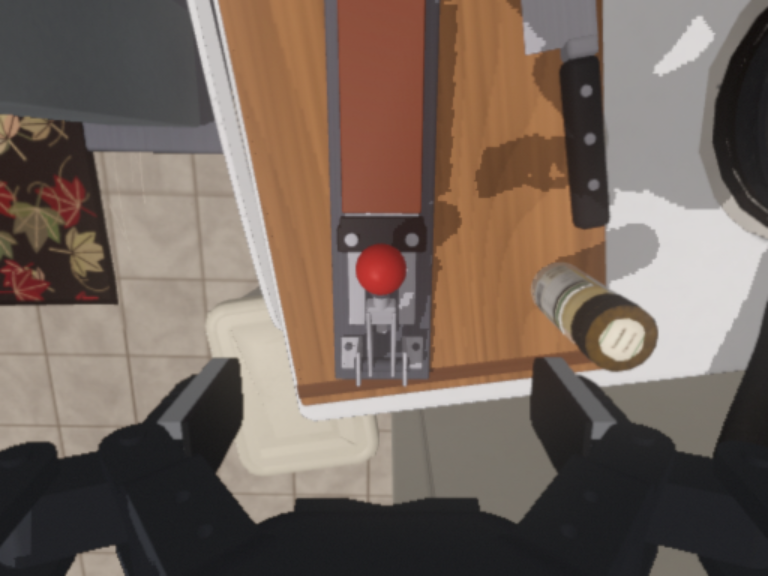

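Knob at pixel (255,180), fitted sphere radius 14.5 mm, height 101 (expected 101.5), which matches. I'll descend, grip and swing it back.

```bash

python3 -m jog '[{"tx":1,"ty":-3,"tz":50,"ax":0,"ay":0,"az":0,"jaw":-1},{"tx":0,"ty":0,"tz":50,"ax":0,"ay":0,"az":0,"jaw":-1},{"tx":0,"ty":0,"tz":35,"ax":0,"ay":0,"az":0,"jaw":-1},{"tx":0,"ty":0,"tz":15,"ax":0,"ay":0,"az":0,"jaw":-1},{"tx":0,"ty":0,"tz":0,"ax":0,"ay":0,"az":0,"jaw":1}]' 25
python3 -m jog '[{"tx":0,"ty":0,"tz":0,"ax":0,"ay":0,"az":0,"jaw":1},{"tx":0,"ty":0,"tz":0,"ax":0,"ay":0,"az":0,"jaw":1},{"tx":0,"ty":0,"tz":0,"ax":0,"ay":0,"az":0,"jaw":1},{"tx":0,"ty":0,"tz":0,"ax":0,"ay":0,"az":0,"jaw":1}]'
python3 go.py 541 -229.5 81 1.588
```

```text
time_s: 5.0
eef_pos: [539.4, -231.7, 81.4]
ee_rot: [-0.0, 0.701, 0.713, -0.0]
force: [-0.5, -0.6, -0.3]
grip_width: 0.818
grip_force: 0.0
time_s: 5.5
eef_pos: [540.8, -231.7, 82.7]
ee_rot: [0.002, 0.701, 0.713, 0.001]
force: [5.8, 1.5, 4.8]
grip_width: 0.328
grip_force: 24.9
at [ 540.8 -231.7   82.7] th 1.5878 tilt [ 0.004 -0.002] az -0.0 shift [np.float64(2.1), np.float64(0.2), np.float64(1.7)] w 0.328 gf 24.9 F [5.8 1.5 4.8] t 5.5 j [-0.6   0.6   1.48  0.    1.06 -0.62]
```

Gripped (width ≈ 28–30 mm). Swing the lever back.

```bash

python3 -m jog '[{"tx":-6.9,"ty":1,"tz":-10.3,"ax":0,"ay":0,"az":0,"jaw":1},{"tx":-8.2,"ty":0,"tz":-9.4,"ax":0,"ay":0,"az":0,"jaw":1},{"tx":-9.4,"ty":0,"tz":-8.2,"ax":0,"ay":0,"az":0,"jaw":1},{"tx":-10.3,"ty":0,"tz":-6.9,"ax":0,"ay":0,"az":0,"jaw":1},{"tx":-11.1,"ty":0,"tz":-5.5,"ax":0,"ay":0,"az":0,"jaw":1}]'
python3 -m jog '[{"tx":-11.8,"ty":0,"tz":-4,"ax":0,"ay":0,"az":0,"jaw":1},{"tx":-12.2,"ty":0,"tz":-2.4,"ax":0,"ay":0,"az":0,"jaw":1},{"tx":-12.4,"ty":0,"tz":-0.8,"ax":0,"ay":0,"az":0,"jaw":1},{"tx":-12.4,"ty":0,"tz":0.8,"ax":0,"ay":0,"az":0,"jaw":1},{"tx":-12.2,"ty":0,"tz":2.4,"ax":0,"ay":0,"az":0,"jaw":1}]'
python3 -m jog '[{"tx":-4,"ty":0,"tz":0.5,"ax":0,"ay":0,"az":0,"jaw":1},{"tx":0,"ty":0,"tz":0,"ax":0,"ay":0,"az":0,"jaw":1}]'
python3 go.py 544 -341 127 1.588
```

```text
time_s: 6.12
eef_pos: [541.6, -277.4, 122.0]
ee_rot: [0.0, 0.701, 0.713, 0.0]
force: [6.0, 1.4, -3.3]
grip_width: 0.33
grip_force: 25.0
time_s: 6.75
eef_pos: [542.8, -339.1, 126.3]
ee_rot: [0.001, 0.701, 0.713, 0.0]
force: [5.9, 1.6, 4.0]
grip_width: 0.321
grip_force: 24.3
time_s: 7.0
eef_pos: [542.8, -343.5, 125.4]
ee_rot: [0.001, 0.701, 0.713, -0.0]
force: [5.4, -1.4, 2.7]
grip_width: 0.32
grip_force: 24.4
at [ 542.8 -343.5  125.4] th 1.5873 tilt [ 0.002 -0.002] az -0.001 shift [np.float64(2.5), np.float64(1.2), np.float64(-1.6)] w 0.32 gf 24.4 F [ 5.4 -1.4  2.7] t 7.0 j [-0.75  0.66  1.25 -0.    1.23 -0.76]
```

```bash

python3 -m jog '[{"tx":2,"ty":0,"tz":0,"ax":0,"ay":0,"az":0,"jaw":-1},{"tx":0,"ty":0,"tz":0,"ax":0,"ay":0,"az":0,"jaw":-1},{"tx":0,"ty":0,"tz":0,"ax":0,"ay":0,"az":0,"jaw":-1},{"tx":0,"ty":0,"tz":-20,"ax":0,"ay":0,"az":0,"jaw":-1},{"tx":0,"ty":0,"tz":-40,"ax":0,"ay":0,"az":0,"jaw":-1}]'
python3 -m jog '[{"tx":20,"ty":0,"tz":-40,"ax":0,"ay":0,"az":0,"jaw":-1},{"tx":40,"ty":0,"tz":-10,"ax":0,"ay":0,"az":0,"jaw":-1},{"tx":40,"ty":0,"tz":0,"ax":0,"ay":0,"az":0,"jaw":-1},{"tx":20,"ty":0,"tz":0,"ax":0,"ay":0,"az":0,"jaw":-1},{"tx":0,"ty":0,"tz":0,"ax":0,"ay":0,"az":0,"jaw":-1}]'
python3 go.py 541 -160 81 1.588
python3 - <<'E'
from h import *
np.set_printoptions(precision=1,suppress=True)
c=cam('wrist'); save(c,'w2.png',s=1.5)
P=cloud(c);hs=cv2.cvtColor(c['color'],cv2.COLOR_RGB2HSV); z=P[...,2]
m=(c['depth']>0)&(hs[...,1]>110)&((hs[...,0]<12)|(hs[...,0]>174))&(z>62)&(z<80)&(abs(P[...,0]-541)<50)
n,l,st,_=cv2.connectedComponentsWithStats(m.astype(np.uint8)); m=l==1+np.argmax(st[1:,4])
q=P[m]; print(m.sum(),cv2.minAreaRect(q[:,:2].astype(np.float32)),np.median(q[:,2]))
for q in ['fixed_lip','seat','grip','jaw','stone_coarse']:
    for r in place_of(q,'wrist')[:1]: print(q,r['conf'],np.array(r['centre']),at_depth(c,r['centre']))
E
```

```text
time_s: 7.62
eef_pos: [541.7, -339.8, 184.2]
ee_rot: [-0.002, 0.701, 0.713, -0.0]
force: [0.2, -1.2, 0.3]
grip_width: 1.002
grip_force: 0.0
time_s: 8.25
eef_pos: [540.5, -219.8, 235.2]
ee_rot: [0.0, 0.701, 0.714, -0.0]
force: [-0.2, -0.6, -0.4]
grip_width: 0.999
grip_force: 0.0
at [ 540.5 -219.8  235.2] th 1.5891 tilt [-0. -0.] az 0.001 shift [np.float64(59.7), np.float64(1.6), np.float64(154.2)] w 0.999 gf 0.0 F [-0.2 -0.6 -0.4] t 8.25 j [-0.59  0.44  1.31 -0.    1.4  -0.61]
7512 ((538.2788696289062, -138.63717651367188), (49.696041107177734, 120.1594467163086), 1.1141170263290405) 69.16405168509041
fixed_lip 0.92 [257.6  12.8] [537.1 -78.6  67.4]
grip 0.71 [256.1 319.9] [ 540.3 -320.   158. ]Traceback (most recent call last):
  File "<stdin>", line 9, in <module>
ValueError: it knows: drip_tray, fixed_lip, grip, holder, knife, pepper_jar, pivot, seat, stone_coarse, stone_fine, tray_floor, tumbler
```

View pics/w2.png

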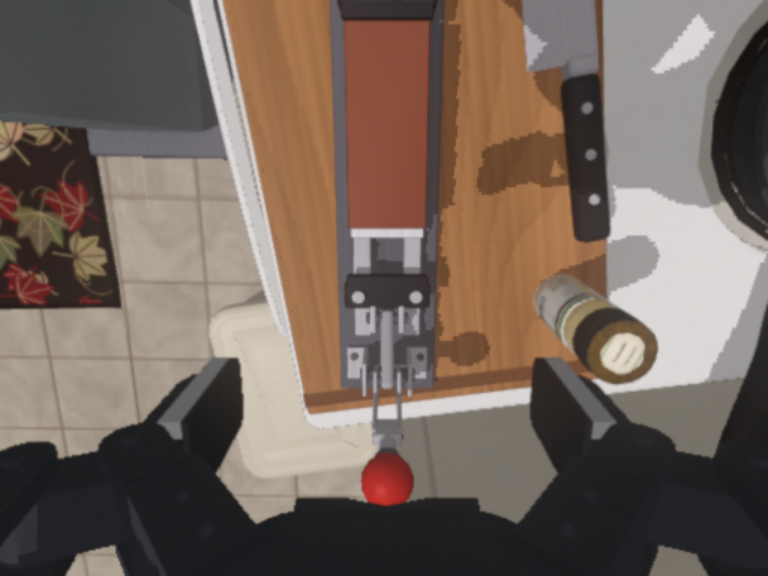

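The jaw is open: black jaw at (258,195), plate end at (258,155), knob at (257,320) beyond the pivot. The stone is still home. Next I go down on it and grip.

```bash

python3 -m jog '[{"tx":40,"ty":0.5,"tz":20,"ax":0,"ay":0,"az":0,"jaw":-1},{"tx":39,"ty":0.5,"tz":40,"ax":0,"ay":0,"az":0,"jaw":-1},{"tx":0,"ty":0,"tz":50,"ax":0,"ay":0,"az":0,"jaw":-1},{"tx":0,"ty":0,"tz":50,"ax":0,"ay":0,"az":0,"jaw":-1},{"tx":0,"ty":0,"tz":25,"ax":0,"ay":0,"az":0,"jaw":-1}]'
python3 -m jog '[{"tx":0,"ty":0,"tz":12,"ax":0,"ay":0,"az":0,"jaw":-1},{"tx":0,"ty":0,"tz":4,"ax":0,"ay":0,"az":0,"jaw":-1},{"tx":0,"ty":0,"tz":0,"ax":0,"ay":0,"az":0,"jaw":1},{"tx":0,"ty":0,"tz":0,"ax":0,"ay":0,"az":0,"jaw":1},{"tx":0,"ty":0,"tz":0,"ax":0,"ay":0,"az":0,"jaw":1}]' 40
python3 -m jog '[{"tx":0,"ty":0,"tz":0,"ax":0,"ay":0,"az":0,"jaw":1},{"tx":0,"ty":0,"tz":0,"ax":0,"ay":0,"az":0,"jaw":1}]'
python3 go.py 540 -141 34 1.588
```

```text
time_s: 9.07
eef_pos: [539.0, -141.6, 47.2]
ee_rot: [-0.002, 0.701, 0.713, -0.001]
force: [-0.1, -0.1, -0.2]
grip_width: 0.997
grip_force: 0.0
time_s: 9.7
eef_pos: [540.3, -141.5, 35.1]
ee_rot: [0.001, 0.701, 0.713, 0.0]
force: [-3.4, 0.4, 5.9]
grip_width: 0.576
grip_force: 43.8
time_s: 9.95
eef_pos: [540.3, -141.4, 35.1]
ee_rot: [0.001, 0.701, 0.713, 0.0]
force: [-2.9, -0.1, 6.2]
grip_width: 0.577
grip_force: 43.8
at [ 540.3 -141.4   35.1] th 1.5879 tilt [ 0.001 -0.001] az -0.0 shift [np.float64(0.4), np.float64(-0.3), np.float64(1.1)] w 0.577 gf 43.8 F [-2.9 -0.1  6.2] t 9.95 j [-0.47  0.61  1.6  -0.    0.92 -0.48]
```

```bash

python3 -m jog '[{"tx":-4,"ty":0,"tz":0,"ax":0,"ay":0,"az":0,"jaw":1},{"tx":-4,"ty":0,"tz":0,"ax":0,"ay":0,"az":0,"jaw":1},{"tx":-4,"ty":0,"tz":0,"ax":0,"ay":0,"az":0,"jaw":1},{"tx":-3,"ty":0,"tz":0,"ax":0,"ay":0,"az":0,"jaw":1},{"tx":0,"ty":0,"tz":-2,"ax":0,"ay":0,"az":0,"jaw":1}]'
python3 -m jog '[{"tx":0,"ty":0,"tz":-6,"ax":0,"ay":0,"az":0,"jaw":1},{"tx":0,"ty":0,"tz":-15,"ax":0,"ay":0,"az":0,"jaw":1},{"tx":0,"ty":0,"tz":-30,"ax":0,"ay":0,"az":0,"jaw":1},{"tx":0,"ty":0,"tz":-40,"ax":0,"ay":0,"az":0,"jaw":1},{"tx":10,"ty":-5,"tz":-40,"ax":0,"ay":0,"az":0,"jaw":1}]'
python3 -m jog '[{"tx":25,"ty":-10,"tz":-20,"ax":0,"ay":0,"az":0,"jaw":1},{"tx":35,"ty":-10,"tz":-10,"ax":0,"ay":0,"az":0,"jaw":1},{"tx":30,"ty":-10,"tz":0,"ax":0,"ay":0,"az":0,"jaw":1},{"tx":15,"ty":-5,"tz":0,"ax":0,"ay":0,"az":0,"jaw":1},{"tx":0,"ty":0,"tz":0,"ax":0,"ay":0,"az":0,"jaw":1}]'
python3 go.py 495 88 66 0.23
python3 - <<'E'
from h import *
np.set_printoptions(precision=1,suppress=True)
c=cam('wrist'); save(c,'w3.png',s=1.5)
P=cloud(c);hs=cv2.cvtColor(c['color'],cv2.COLOR_RGB2HSV); z=P[...,2]
m=(c['depth']>0)&(hs[...,1]<45)&(z>14)&(z<40)&(abs(P[...,0]-500)<120)&(P[...,1]>0)
n,l,st,_=cv2.connectedComponentsWithStats(m.astype(np.uint8)); m=l==1+np.argmax(st[1:,4])
q=P[m]; print('tray',m.sum(),cv2.minAreaRect(q[:,:2].astype(np.float32)),np.median(q[:,2]))
m=(c['depth']>0)&(hs[...,1]>110)&((hs[...,0]<12)|(hs[...,0]>174))&(z>130)
if m.sum(): q=P[m]; print('stone',m.sum(),q.min(0),q.max(0),np.median(q[:,2]))
for q in ['tray_floor','stone_fine','stone_coarse']:
    for r in place_of(q,'wrist')[:1]: print(q,r['conf'],np.array(r['centre']),at_depth(c,r['centre']))
E
```

```text
time_s: 10.58
eef_pos: [540.2, -156.1, 36.2]
ee_rot: [-0.0, 0.701, 0.713, 0.0]
force: [-1.0, -0.6, -3.6]
grip_width: 0.58
grip_force: 42.8
time_s: 11.2
eef_pos: [535.1, -146.5, 169.3]
ee_rot: [0.0, 0.701, 0.713, 0.0]
force: [0.3, -0.2, -2.9]
grip_width: 0.581
grip_force: 42.9
time_s: 11.82
eef_pos: [498.3, -41.6, 197.6]
ee_rot: [0.0, 0.701, 0.713, 0.0]
force: [0.4, -0.7, -3.1]
grip_width: 0.579
grip_force: 43.0
at [498.3 -41.6 197.6] th 1.5889 tilt [ 0.001 -0.   ] az 1.359 shift [np.float64(26.3), np.float64(-126.9), np.float64(131.6)] w 0.579 gf 43.0 F [ 0.4 -0.7 -3.1] t 11.825 j [-0.32  0.29  1.62 -0.    1.23 -0.34]
tray 18402 ((492.98394775390625, 82.89573669433594), (184.22000122070312, 100.55436706542969), 14.750540733337402) 23.601626477406484
stone 29192 [471.3 -64.4 208.3] [543.8  21.2 289.1] 231.49929717421102
tray_floor 0.7 [257.7  25.6] [495.3  90.9  23.3]
stone_coarse 0.85 [257.2 248.3] [497.  -25.9 231.4]
```

View pics/w3.png

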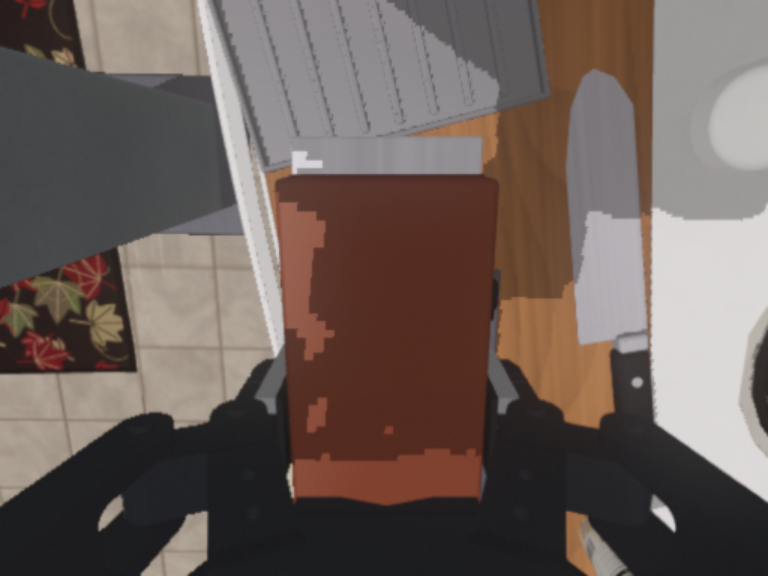

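The picture shows the stone level and square in the hand, with its plate end at rows ~92–117 of the raw picture. The tray is ahead at yaw ≈ 0.25. Next I turn and move over the tray.

```bash

python3 -m jog '[{"tx":0,"ty":0,"tz":0,"ax":0,"ay":0,"az":0.1674,"jaw":1},{"tx":0,"ty":0,"tz":0,"ax":0,"ay":0,"az":0.1674,"jaw":1},{"tx":0,"ty":0,"tz":0,"ax":0,"ay":0,"az":0.1674,"jaw":1},{"tx":0,"ty":0,"tz":0,"ax":0,"ay":0,"az":0.1674,"jaw":1},{"tx":0,"ty":0,"tz":0,"ax":0,"ay":0,"az":0.1674,"jaw":1}]'
python3 -m jog '[{"tx":0,"ty":0,"tz":0,"ax":0,"ay":0,"az":0.1674,"jaw":1},{"tx":0,"ty":0,"tz":0,"ax":0,"ay":0,"az":0.1674,"jaw":1},{"tx":0,"ty":0,"tz":0,"ax":0,"ay":0,"az":0.1674,"jaw":1},{"tx":6,"ty":-28,"tz":10,"ax":0,"ay":0,"az":0,"jaw":1},{"tx":9,"ty":-40,"tz":20,"ax":0,"ay":0,"az":0,"jaw":1}]'
python3 -m jog '[{"tx":9,"ty":-38,"tz":30,"ax":0,"ay":0,"az":0,"jaw":1},{"tx":4.4,"ty":-20.5,"tz":30,"ax":0,"ay":0,"az":0,"jaw":1},{"tx":0,"ty":0,"tz":30,"ax":0,"ay":0,"az":0,"jaw":1},{"tx":0,"ty":0,"tz":17,"ax":0,"ay":0,"az":0,"jaw":1},{"tx":0,"ty":0,"tz":0,"ax":0,"ay":0,"az":0,"jaw":1}]'
python3 go.py 494.5 88 21 0.25
```

```text
time_s: 12.65
eef_pos: [498.5, -42.7, 196.9]
ee_rot: [-0.0, 0.932, 0.364, -0.0]
force: [0.8, -0.5, -2.4]
grip_width: 0.581
grip_force: 42.9
time_s: 13.28
eef_pos: [496.9, 27.2, 167.1]
ee_rot: [0.0, 0.992, 0.123, 0.001]
force: [1.0, -0.5, -3.4]
grip_width: 0.577
grip_force: 43.0
time_s: 13.9
eef_pos: [494.4, 87.2, 59.1]
ee_rot: [-0.0, 0.992, 0.124, -0.001]
force: [0.1, 0.3, -2.6]
grip_width: 0.58
grip_force: 42.8
at [494.4  87.2  59.1] th 0.2478 tilt [-0.003  0.   ] az -0.002 shift [np.float64(0.3), np.float64(-0.7), np.float64(38.1)] w 0.58 gf 42.8 F [ 0.1  0.3 -2.6] t 13.9 j [-0.06  0.48  1.76 -0.    0.9   1.26]
```

```bash

python3 -m jog '[{"tx":0,"ty":0,"tz":16,"ax":0,"ay":0,"az":0,"jaw":1},{"tx":0,"ty":0,"tz":12,"ax":0,"ay":0,"az":0,"jaw":1},{"tx":0,"ty":0,"tz":5,"ax":0,"ay":0,"az":0,"jaw":1},{"tx":0,"ty":0,"tz":2,"ax":0,"ay":0,"az":0,"jaw":1},{"tx":0,"ty":0,"tz":0,"ax":0,"ay":0,"az":0,"jaw":1}]'
python3 -m jog '[{"tx":0,"ty":0,"tz":1,"ax":0,"ay":0,"az":0,"jaw":1},{"tx":0,"ty":0,"tz":0,"ax":0,"ay":0,"az":0,"jaw":1}]'
python3 -m jog '[{"tx":0,"ty":0,"tz":1,"ax":0,"ay":0,"az":0,"jaw":1},{"tx":0,"ty":0,"tz":0,"ax":0,"ay":0,"az":0,"jaw":1}]'
python3 go.py 494.5 88 21 0.25
```

```text
time_s: 14.52
eef_pos: [494.9, 87.7, 25.2]
ee_rot: [0.0, 0.992, 0.124, 0.0]
force: [-0.5, 0.3, -2.6]
grip_width: 0.582
grip_force: 43.0
time_s: 14.78
eef_pos: [494.8, 87.7, 24.2]
ee_rot: [0.0, 0.992, 0.124, 0.0]
force: [0.2, 0.1, -3.3]
grip_width: 0.581
grip_force: 43.0
time_s: 15.02
eef_pos: [494.9, 87.7, 24.0]
ee_rot: [0.0, 0.992, 0.124, 0.0]
force: [-3.8, -0.1, 8.5]
grip_width: 0.581
grip_force: 49.6
at [494.9  87.7  24. ] th 0.2487 tilt [ 0.001 -0.   ] az -0.001 shift [np.float64(-0.3), np.float64(-0.4), np.float64(3.0)] w 0.581 gf 49.6 F [-3.8 -0.1  8.5] t 15.025 j [-0.06  0.54  1.78 -0.    0.82  1.26]
```

```bash

python3 -m jog '[{"tx":0,"ty":0,"tz":0,"ax":0,"ay":0,"az":0,"jaw":-0.3},{"tx":0,"ty":0,"tz":0,"ax":0,"ay":0,"az":0,"jaw":-0.45},{"tx":0,"ty":0,"tz":0,"ax":0,"ay":0,"az":0,"jaw":-0.45}]'
python3 -m jog '[{"tx":0,"ty":0,"tz":-5,"ax":0,"ay":0,"az":0,"jaw":-0.45},{"tx":0,"ty":0,"tz":-20,"ax":0,"ay":0,"az":0,"jaw":-0.45},{"tx":0,"ty":0,"tz":-40,"ax":0,"ay":0,"az":0,"jaw":-1},{"tx":0,"ty":0,"tz":-50,"ax":0,"ay":0,"az":0,"jaw":-1},{"tx":0,"ty":0,"tz":-30,"ax":0,"ay":0,"az":0,"jaw":-1}]'
python3 -m jog '[{"tx":-15,"ty":-50,"tz":-20,"ax":0,"ay":0,"az":0,"jaw":-1},{"tx":-20,"ty":-60,"tz":0,"ax":0,"ay":0,"az":0,"jaw":-1},{"tx":-20,"ty":-50,"tz":0,"ax":0,"ay":0,"az":0,"jaw":-1},{"tx":0,"ty":0,"tz":0,"ax":0,"ay":0,"az":0,"jaw":-1}]'
python3 go.py 490.5 262.5 21 0.22
python3 - <<'E'
from h import *
np.set_printoptions(precision=1,suppress=True)
c=cam('wrist'); save(c,'w4.png',s=1.5)
P=cloud(c); z=P[...,2]; v=c['depth']>0; hs=cv2.cvtColor(c['color'],cv2.COLOR_RGB2HSV)
def rect(m,n,P=P):
    k,l,st,_=cv2.connectedComponentsWithStats(m.astype(np.uint8)); m=l==1+np.argmax(st[1:,4]); q=P[m]; print(n,m.sum(),cv2.minAreaRect(q[:,:2].astype(np.float32)),np.percentile(q[:,2],[5,50,95]))
rect(v&(z>40)&(z<60)&(abs(P[...,0]-490)<110)&(abs(P[...,1]-262)<60),'fine')
c=cam('top'); P=cloud(c); z=P[...,2]; v=c['depth']>0; hs=cv2.cvtColor(c['color'],cv2.COLOR_RGB2HSV)
b=(hs[...,1]>100)&(hs[...,0]<8)
rect(v&(z>45)&(z<70)&(abs(P[...,0]-495)<100)&(abs(P[...,1]-88)<60),'coarse',P)
rect(v&(z>42)&(z<58)&(abs(P[...,0]-490)<110)&(P[...,1]>215)&(P[...,1]<310),'fine top',P)
E
```

```text
time_s: 15.4
eef_pos: [494.8, 87.7, 23.1]
ee_rot: [0.0, 0.992, 0.124, 0.0]
force: [-0.1, 1.0, -0.1]
grip_width: 0.725
grip_force: 0.0
time_s: 16.02
eef_pos: [495.2, 87.7, 170.8]
ee_rot: [0.0, 0.992, 0.124, 0.002]
force: [-0.5, -0.1, 0.1]
grip_width: 0.999
grip_force: 0.0
time_s: 16.52
eef_pos: [400.6, 230.7, 188.6]
ee_rot: [-0.0, 0.992, 0.126, 0.0]
force: [0.7, 0.3, -0.7]
grip_width: 0.996
grip_force: 0.0
at [400.6 230.7 188.6] th 0.2531 tilt [0. 0.] az 0.033 shift [np.float64(94.7), np.float64(-11.4), np.float64(167.6)] w 0.996 gf 0.0 F [ 0.7  0.3 -0.7] t 16.525 j [0.27 0.22 1.74 0.   1.18 1.59]
fine 8492 ((482.1266784667969, 263.5338134765625), (111.73834991455078, 49.328121185302734), 12.492756843566895) [47.9 49.1 50.4]
coarse 896 ((497.5848083496094, 85.92698669433594), (121.29278564453125, 50.21199417114258), 14.33221435546875) [50.8 54.1 57.5]
fine top 776 ((490.504150390625, 262.487060546875), (119.21343231201172, 51.446773529052734), 13.221306800842285) [45.2 48.9 52.5]
```

View pics/w4.png

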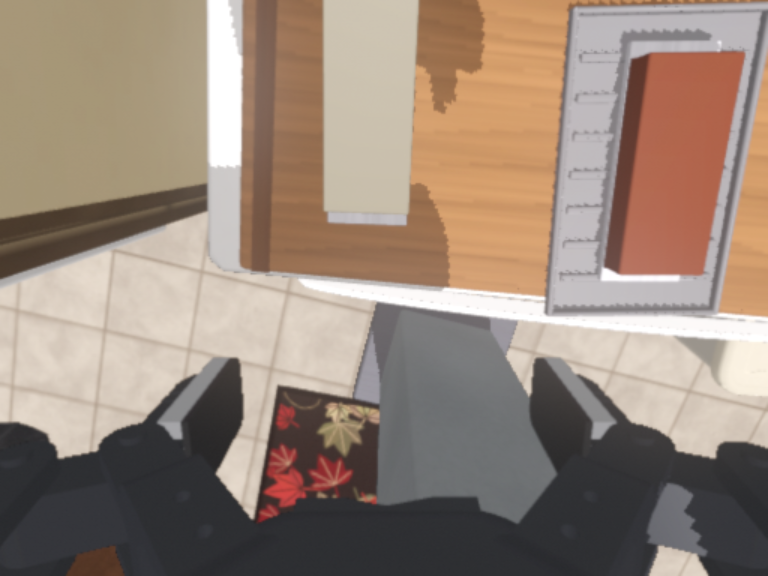

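Brown stone lies flat and centred in the tray, at about (450,110) raw pixels. The cream stone is at (245,75), yaw 0.22. Next I grip the cream stone.

```bash

python3 -m jog '[{"tx":25,"ty":-4,"tz":10,"ax":0,"ay":0,"az":0.033,"jaw":-1},{"tx":40,"ty":-8,"tz":30,"ax":0,"ay":0,"az":0,"jaw":-1},{"tx":28.7,"ty":0,"tz":40,"ax":0,"ay":0,"az":0,"jaw":-1},{"tx":0,"ty":0,"tz":40,"ax":0,"ay":0,"az":0,"jaw":-1},{"tx":0,"ty":0,"tz":20,"ax":0,"ay":0,"az":0,"jaw":-1}]'
python3 go.py 489.5 263 21.5 0.22
```

```text
time_s: 17.25
eef_pos: [491.3, 259.5, 45.6]
ee_rot: [0.0, 0.994, 0.107, -0.002]
force: [0.2, 0.2, -0.1]
grip_width: 1.004
grip_force: 0.0
at [491.3 259.5  45.6] th 0.2134 tilt [-0.003 -0.001] az -0.007 shift [np.float64(-1.0), np.float64(-3.8), np.float64(24.1)] w 1.004 gf 0.0 F [ 0.2  0.2 -0.1] t 17.25 j [ 0.28  0.59  1.6  -0.    0.95  1.63]
```

```bash

python3 -m jog '[{"tx":-1,"ty":-3.5,"tz":12,"ax":0,"ay":0,"az":-0.006,"jaw":-1},{"tx":0,"ty":0,"tz":8,"ax":0,"ay":0,"az":0,"jaw":-1},{"tx":0,"ty":0,"tz":3,"ax":0,"ay":0,"az":0,"jaw":-1},{"tx":0,"ty":0,"tz":0,"ax":0,"ay":0,"az":0,"jaw":1},{"tx":0,"ty":0,"tz":0,"ax":0,"ay":0,"az":0,"jaw":1}]'
python3 -m jog '[{"tx":0,"ty":0,"tz":0,"ax":0,"ay":0,"az":0,"jaw":1},{"tx":0,"ty":0,"tz":0,"ax":0,"ay":0,"az":0,"jaw":1},{"tx":0,"ty":0,"tz":0,"ax":0,"ay":0,"az":0,"jaw":1}]'
python3 go.py 489.5 263 21.5 0.22
```

```text
time_s: 17.88
eef_pos: [489.7, 264.5, 25.7]
ee_rot: [-0.0, 0.994, 0.111, 0.0]
force: [-0.1, -0.6, -0.3]
grip_width: 0.608
grip_force: 0.0
time_s: 18.25
eef_pos: [489.8, 264.4, 25.8]
ee_rot: [-0.0, 0.994, 0.111, 0.001]
force: [-0.0, -1.5, 5.6]
grip_width: 0.578
grip_force: 43.1
at [489.8 264.4  25.8] th 0.2217 tilt [0.001 0.   ] az 0.002 shift [np.float64(-0.6), np.float64(1.3), np.float64(4.3)] w 0.578 gf 43.1 F [-0.  -1.5  5.6] t 18.25 j [ 0.28  0.62  1.62 -0.    0.9   1.63]
```

```bash

python3 -m jog '[{"tx":0,"ty":0,"tz":0,"ax":0,"ay":0,"az":0,"jaw":-0.5},{"tx":0,"ty":0,"tz":0,"ax":0,"ay":0,"az":0,"jaw":-0.5}]'
python3 -m jog '[{"tx":0,"ty":0,"tz":2,"ax":0,"ay":0,"az":0,"jaw":-0.5},{"tx":0,"ty":0,"tz":0,"ax":0,"ay":0,"az":0,"jaw":-0.5}]'
python3 -m jog '[{"tx":0,"ty":0,"tz":2,"ax":0,"ay":0,"az":0,"jaw":-0.5},{"tx":0,"ty":0,"tz":0,"ax":0,"ay":0,"az":0,"jaw":-0.5}]'
```

```text
time_s: 18.5
eef_pos: [489.3, 264.4, 25.0]
ee_rot: [-0.0, 0.994, 0.111, -0.0]
force: [-0.9, 0.6, 0.1]
grip_width: 0.752
grip_force: 0.0
time_s: 18.75
eef_pos: [489.2, 264.3, 22.8]
ee_rot: [0.0, 0.994, 0.111, -0.0]
force: [1.1, 0.1, 0.1]
grip_width: 0.748
grip_force: 0.0
time_s: 19.0
eef_pos: [489.3, 264.3, 20.9]
ee_rot: [0.0, 0.994, 0.111, -0.0]
force: [0.7, -0.2, 0.4]
grip_width: 0.744
grip_force: 0.0
```

```bash

python3 -m jog '[{"tx":0,"ty":0,"tz":0,"ax":0,"ay":0,"az":0,"jaw":1},{"tx":0,"ty":0,"tz":0,"ax":0,"ay":0,"az":0,"jaw":1},{"tx":0,"ty":0,"tz":0,"ax":0,"ay":0,"az":0,"jaw":1},{"tx":0,"ty":0,"tz":0,"ax":0,"ay":0,"az":0,"jaw":1}]'
python3 -m jog '[{"tx":0,"ty":0,"tz":-5,"ax":0,"ay":0,"az":0,"jaw":1},{"tx":0,"ty":0,"tz":-15,"ax":0,"ay":0,"az":0,"jaw":1},{"tx":0,"ty":0,"tz":-35,"ax":0,"ay":0,"az":0,"jaw":1},{"tx":0,"ty":0,"tz":-50,"ax":0,"ay":0,"az":0,"jaw":1},{"tx":0,"ty":0,"tz":-40,"ax":0,"ay":0,"az":0,"jaw":1}]'
python3 -m jog '[{"tx":0,"ty":0,"tz":-30,"ax":0,"ay":0,"az":0,"jaw":1},{"tx":0,"ty":0,"tz":0,"ax":0,"ay":0,"az":0,"jaw":1}]'
python3 go.py 523 -235 195 1.588
python3 - <<'E'
from h import *
np.set_printoptions(precision=3,suppress=True)
c=cam('wrist'); p=pose(); P=cloud(c)
T=(P-p[:3,3])@p[:3,:3]   # tool coords
m=(c['depth']>0)&(abs(T[...,1])<27)&(T[...,0]>5)&(T[...,0]<95)&(abs(T[...,2]+25)<40)
q=T[m]; print(m.sum(),q.max(0),np.percentile(q[:,2],[5,50,95]))
r=q[abs(q[:,2]-np.median(q[:,2]))<4]; A=np.c_[r[:,:2],np.ones(len(r))]; print('plane',np.linalg.lstsq(A,r[:,2],rcond=None)[0],'x max top',np.percentile(r[:,0],99.5))
for s in (-15,0,15):
    k=r[abs(r[:,1]-s)<4]; print(s,np.percentile(k[:,0],99.5))
for s in (20,30,40,50): k=r[abs(r[:,0]-s)<4]; print('y edges',s,np.percentile(k[:,1],[1,99]))
E
```

```text
time_s: 19.5
eef_pos: [489.5, 264.4, 21.2]
ee_rot: [0.0, 0.994, 0.111, 0.0]
force: [0.1, 0.1, 1.9]
grip_width: 0.577
grip_force: 43.4
time_s: 20.12
eef_pos: [489.4, 264.4, 168.9]
ee_rot: [-0.0, 0.994, 0.111, 0.001]
force: [1.0, -0.5, -4.5]
grip_width: 0.577
grip_force: 43.2
time_s: 20.38
eef_pos: [490.0, 264.6, 198.5]
ee_rot: [-0.0, 0.994, 0.111, 0.002]
force: [0.8, -0.5, -4.0]
grip_width: 0.583
grip_force: 43.2
at [490.  264.6 198.5] th 0.2217 tilt [0.005 0.001] az -1.366 shift [np.float64(-500.1), np.float64(24.4), np.float64(3.5)] w 0.583 gf 43.2 F [ 0.8 -0.5 -4. ] t 20.375 j [0.28 0.41 1.45 0.   1.28 1.63]
22870 [68.198 26.998 -5.749] [-31.589 -30.042  -8.111]
plane [ -0.001   0.002 -30.095] x max top 58.76729188682737
-15 58.7764385352642
0 58.77103642277819
15 58.751624059396505
y edges 20 [-25.428  22.915]
y edges 30 [-25.363  23.075]
y edges 40 [-25.368  22.957]
y edges 50 [-25.294  23.028]
```

```bash

python3 -m jog '[{"tx":0,"ty":0,"tz":0,"ax":0,"ay":0,"az":-0.17,"jaw":1},{"tx":0,"ty":0,"tz":0,"ax":0,"ay":0,"az":-0.17,"jaw":1},{"tx":0,"ty":0,"tz":0,"ax":0,"ay":0,"az":-0.17,"jaw":1},{"tx":0,"ty":0,"tz":0,"ax":0,"ay":0,"az":-0.17,"jaw":1},{"tx":0,"ty":0,"tz":0,"ax":0,"ay":0,"az":-0.17,"jaw":1}]'
python3 -m jog '[{"tx":0,"ty":0,"tz":0,"ax":0,"ay":0,"az":-0.17,"jaw":1},{"tx":0,"ty":0,"tz":0,"ax":0,"ay":0,"az":-0.17,"jaw":1},{"tx":0,"ty":0,"tz":0,"ax":0,"ay":0,"az":-0.17,"jaw":1},{"tx":-20,"ty":2,"tz":0,"ax":0,"ay":0,"az":0,"jaw":1},{"tx":-38,"ty":4,"tz":0,"ax":0,"ay":0,"az":0,"jaw":1}]'
python3 -m jog '[{"tx":-45,"ty":5,"tz":0,"ax":0,"ay":0,"az":0,"jaw":1},{"tx":-45,"ty":5,"tz":0,"ax":0,"ay":0,"az":0,"jaw":1},{"tx":-45,"ty":5,"tz":0,"ax":0,"ay":0,"az":0,"jaw":1},{"tx":-45,"ty":5,"tz":0,"ax":0,"ay":0,"az":0,"jaw":1},{"tx":-45,"ty":5,"tz":0,"ax":0,"ay":0,"az":0,"jaw":1}]'
python3 -m jog '[{"tx":-45,"ty":4,"tz":0,"ax":0,"ay":0,"az":0,"jaw":1},{"tx":-40,"ty":4,"tz":0,"ax":0,"ay":0,"az":0,"jaw":1},{"tx":-30,"ty":3,"tz":0,"ax":0,"ay":0,"az":0,"jaw":1},{"tx":-15,"ty":1,"tz":0,"ax":0,"ay":0,"az":0,"jaw":1},{"tx":0,"ty":0,"tz":0,"ax":0,"ay":0,"az":0,"jaw":1}]'
python3 go.py 540.5 -152.4 90 1.588
```

```text
time_s: 21.05
eef_pos: [488.6, 264.1, 194.0]
ee_rot: [-0.0, 0.858, 0.513, -0.002]
force: [-0.6, -0.2, -4.2]
grip_width: 0.576
grip_force: 43.1
time_s: 21.68
eef_pos: [495.4, 205.6, 194.7]
ee_rot: [-0.001, 0.704, 0.711, -0.001]
force: [0.6, -0.6, -4.5]
grip_width: 0.579
grip_force: 43.1
time_s: 22.3
eef_pos: [522.6, -20.5, 195.0]
ee_rot: [-0.001, 0.705, 0.71, -0.001]
force: [1.1, -0.3, -3.3]
grip_width: 0.572
grip_force: 43.1
time_s: 22.92
eef_pos: [536.3, -148.6, 195.4]
ee_rot: [-0.001, 0.704, 0.71, -0.0]
force: [0.3, 0.8, -4.6]
grip_width: 0.576
grip_force: 43.1
at [ 536.3 -148.6  195.4] th 1.5793 tilt [-0.001  0.001] az -0.009 shift [np.float64(-3.9), np.float64(4.1), np.float64(105.4)] w 0.576 gf 43.1 F [ 0.3  0.8 -4.6] t 22.925 j [-0.48  0.41  1.45  0.    1.28 -0.49]
```

```bash

python3 -m jog '[{"tx":-3.9,"ty":4.1,"tz":20,"ax":0,"ay":0,"az":-0.009,"jaw":1},{"tx":0,"ty":0,"tz":40,"ax":0,"ay":0,"az":0,"jaw":1},{"tx":0,"ty":0,"tz":40,"ax":0,"ay":0,"az":0,"jaw":1},{"tx":0,"ty":0,"tz":25,"ax":0,"ay":0,"az":0,"jaw":1},{"tx":0,"ty":0,"tz":0,"ax":0,"ay":0,"az":0,"jaw":1}]'
python3 go.py 540.5 -152.4 41 1.588
python3 - <<'E'
from h import *
c=cam('wrist'); save(c,'w5.png',s=1.5); c=cam('scene'); save(c,'s5.png',crop=(190,180,320,320),s=5)
E
```

```text
time_s: 23.55
eef_pos: [540.0, -150.4, 69.6]
ee_rot: [-0.002, 0.7, 0.714, -0.001]
force: [0.8, 0.3, -4.5]
grip_width: 0.578
grip_force: 43.3
at [ 540.  -150.4   69.6] th 1.5912 tilt [-0.004  0.002] az 0.003 shift [np.float64(-2.0), np.float64(0.5), np.float64(28.6)] w 0.578 gf 43.3 F [ 0.8  0.3 -4.5] t 23.55 j [-0.48  0.57  1.57  0.    1.01 -0.5 ]
```

View pics/w5.png

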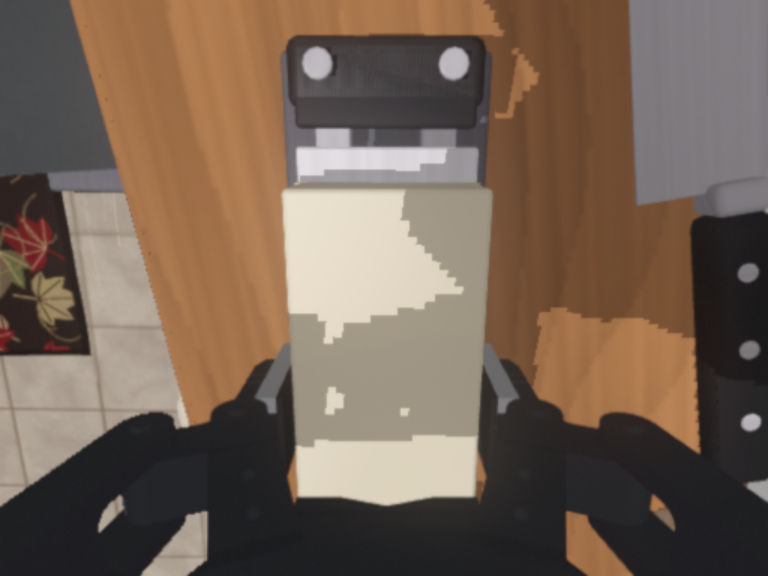

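Lateral alignment is good: the plate spans columns 198–319 and the lip edge is at row 83, with clear space ahead of the plate end at row 98. Next I lower it.

```bash

python3 -m jog '[{"tx":-1,"ty":0.5,"tz":12,"ax":0,"ay":0,"az":0,"jaw":1},{"tx":0,"ty":0,"tz":8,"ax":0,"ay":0,"az":0,"jaw":1},{"tx":0,"ty":0,"tz":4,"ax":0,"ay":0,"az":0,"jaw":1},{"tx":0,"ty":0,"tz":1,"ax":0,"ay":0,"az":0,"jaw":1},{"tx":0,"ty":0,"tz":0,"ax":0,"ay":0,"az":0,"jaw":1}]'
python3 -m jog '[{"tx":0,"ty":0,"tz":1.5,"ax":0,"ay":0,"az":0,"jaw":1},{"tx":0,"ty":0,"tz":0,"ax":0,"ay":0,"az":0,"jaw":1}]'
python3 -m jog '[{"tx":0,"ty":0,"tz":1,"ax":0,"ay":0,"az":0,"jaw":1},{"tx":0,"ty":0,"tz":0,"ax":0,"ay":0,"az":0,"jaw":1}]'
python3 -m jog '[{"tx":0,"ty":0,"tz":1,"ax":0,"ay":0,"az":0,"jaw":1},{"tx":0,"ty":0,"tz":0,"ax":0,"ay":0,"az":0,"jaw":1}]'
```

```text
time_s: 24.28
eef_pos: [541.6, -153.0, 46.2]
ee_rot: [0.0, 0.7, 0.714, 0.0]
force: [0.3, 0.1, -4.6]
grip_width: 0.577
grip_force: 43.4
time_s: 24.52
eef_pos: [541.5, -153.0, 44.6]
ee_rot: [-0.0, 0.7, 0.714, -0.0]
force: [-0.7, -0.6, -4.8]
grip_width: 0.576
grip_force: 43.4
time_s: 24.78
eef_pos: [541.4, -152.9, 43.5]
ee_rot: [-0.0, 0.7, 0.714, -0.0]
force: [-0.3, 0.9, -4.7]
grip_width: 0.579
grip_force: 43.4
time_s: 25.02
eef_pos: [541.5, -153.0, 42.5]
ee_rot: [-0.0, 0.7, 0.714, -0.0]
force: [-0.1, -0.6, -4.4]
grip_width: 0.579
grip_force: 43.4
```

```bash

python3 -m jog '[{"tx":0,"ty":-0.8,"tz":1,"ax":0,"ay":0,"az":0,"jaw":1},{"tx":0,"ty":0,"tz":0,"ax":0,"ay":0,"az":0,"jaw":1}]'
python3 -m jog '[{"tx":0,"ty":0,"tz":1,"ax":0,"ay":0,"az":0,"jaw":1},{"tx":0,"ty":0,"tz":0,"ax":0,"ay":0,"az":0,"jaw":1}]'
python3 -m jog '[{"tx":0,"ty":0,"tz":0.8,"ax":0,"ay":0,"az":0,"jaw":1},{"tx":0,"ty":0,"tz":0,"ax":0,"ay":0,"az":0,"jaw":1}]'
```

```text
time_s: 25.28
eef_pos: [540.6, -153.0, 41.5]
ee_rot: [-0.0, 0.7, 0.714, -0.0]
force: [0.3, 0.2, -4.5]
grip_width: 0.577
grip_force: 43.4
time_s: 25.52
eef_pos: [540.7, -153.0, 41.2]
ee_rot: [0.0, 0.7, 0.714, -0.0]
force: [-3.9, 2.1, 4.9]
grip_width: 0.58
grip_force: 44.4
time_s: 25.78
eef_pos: [540.8, -153.0, 41.2]
ee_rot: [0.0, 0.7, 0.714, -0.0]
force: [-6.5, 2.3, 13.9]
grip_width: 0.577
grip_force: 45.5
```

```bash

python3 -m jog '[{"tx":0,"ty":0,"tz":0,"ax":0,"ay":0,"az":0,"jaw":-0.5},{"tx":0,"ty":0,"tz":0,"ax":0,"ay":0,"az":0,"jaw":-1},{"tx":0,"ty":0,"tz":0,"ax":0,"ay":0,"az":0,"jaw":-1},{"tx":0,"ty":0,"tz":-10,"ax":0,"ay":0,"az":0,"jaw":-1},{"tx":0,"ty":0,"tz":-40,"ax":0,"ay":0,"az":0,"jaw":-1}]'
python3 -m jog '[{"tx":0,"ty":0,"tz":-50,"ax":0,"ay":0,"az":0,"jaw":-1},{"tx":0,"ty":0,"tz":-50,"ax":0,"ay":0,"az":0,"jaw":-1},{"tx":-40,"ty":1,"tz":-40,"ax":0,"ay":0,"az":0,"jaw":-1},{"tx":-20,"ty":1,"tz":0,"ax":0,"ay":0,"az":0,"jaw":-1},{"tx":0,"ty":0,"tz":0,"ax":0,"ay":0,"az":0,"jaw":-1}]'
python3 go.py 543 -340 126 1.588
python3 - <<'E'
from h import *
c=cam('wrist'); save(c,'w6.png',s=1.5)
P=cloud(c);z=P[...,2]
m=(c['depth']>0)&(z>62)&(z<80)&(abs(P[...,0]-541)<40)&(abs(P[...,1]+155)<75)
hs=cv2.cvtColor(c['color'],cv2.COLOR_RGB2HSV); m&=hs[...,2]>90
n,l,st,_=cv2.connectedComponentsWithStats(m.astype(np.uint8)); m=l==1+np.argmax(st[1:,4])
q=P[m]; print(m.sum(),cv2.minAreaRect(q[:,:2].astype(np.float32)),np.percentile(q[:,2],[5,50,95]))
E
```

```text
time_s: 26.4
eef_pos: [539.8, -152.6, 89.3]
ee_rot: [-0.002, 0.7, 0.714, -0.001]
force: [0.4, -0.3, 0.8]
grip_width: 1.002
grip_force: 0.0
time_s: 27.02
eef_pos: [543.5, -213.7, 229.1]
ee_rot: [-0.001, 0.701, 0.713, -0.0]
force: [-1.1, 1.0, 0.1]
grip_width: 0.999
grip_force: 0.0
at [ 543.5 -213.7  229.1] th 1.5888 tilt [-0.001  0.001] az 0.001 shift [np.float64(-126.3), np.float64(-2.6), np.float64(103.1)] w 0.999 gf 0.0 F [-1.1  1.   0.1] t 27.025 j [-0.58  0.45  1.31  0.    1.38 -0.59]
7395 ((539.9218139648438, -153.1930694580078), (49.96669387817383, 119.75720977783203), 0.974397599697113) [67.94001621 69.15935084 70.36148801]
```

View pics/w6.png

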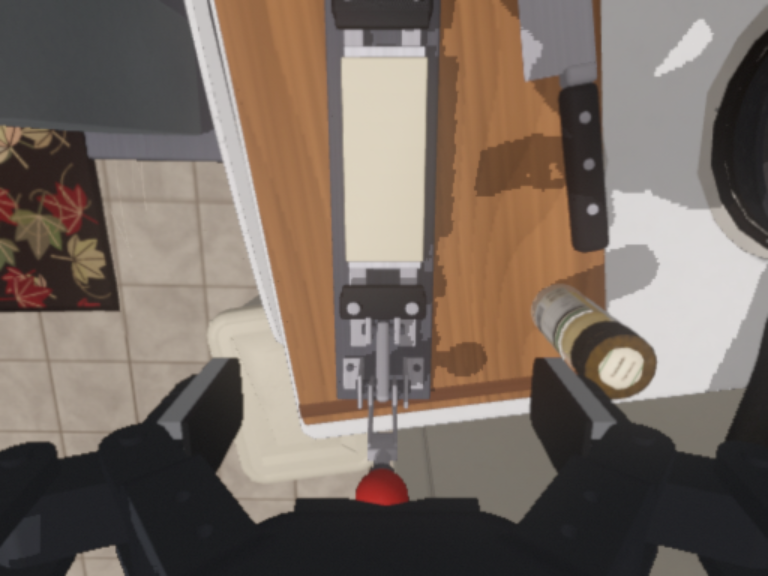

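The cream stone lies flat on the rails, shifted about 14.6 mm from home. The knob is at about (254,328) raw. Next I fetch the knob.

```bash

python3 -m jog '[{"tx":-50,"ty":-1,"tz":0,"ax":0,"ay":0,"az":0,"jaw":-1},{"tx":-50,"ty":-1,"tz":0,"ax":0,"ay":0,"az":0,"jaw":-1},{"tx":-26,"ty":-0.6,"tz":20,"ax":0,"ay":0,"az":0,"jaw":-1},{"tx":0,"ty":0,"tz":40,"ax":0,"ay":0,"az":0,"jaw":-1},{"tx":0,"ty":0,"tz":30,"ax":0,"ay":0,"az":0,"jaw":-1}]'
python3 -m jog '[{"tx":0,"ty":0,"tz":13,"ax":0,"ay":0,"az":0,"jaw":-1},{"tx":0,"ty":0,"tz":0,"ax":0,"ay":0,"az":0,"jaw":1},{"tx":0,"ty":0,"tz":0,"ax":0,"ay":0,"az":0,"jaw":1},{"tx":0,"ty":0,"tz":0,"ax":0,"ay":0,"az":0,"jaw":1},{"tx":0,"ty":0,"tz":0,"ax":0,"ay":0,"az":0,"jaw":1}]' 35
python3 -m jog '[{"tx":0,"ty":0,"tz":0,"ax":0,"ay":0,"az":0,"jaw":1}]'
python3 go.py 543 -340 126 1.588
```

```text
time_s: 27.7
eef_pos: [543.3, -337.5, 136.9]
ee_rot: [-0.002, 0.7, 0.714, 0.0]
force: [0.6, 0.0, -0.4]
grip_width: 1.004
grip_force: 0.0
time_s: 28.32
eef_pos: [543.0, -339.5, 128.1]
ee_rot: [-0.0, 0.7, 0.714, -0.001]
force: [-7.4, -0.2, 4.7]
grip_width: 0.331
grip_force: 34.1
time_s: 28.45
eef_pos: [543.0, -339.5, 128.1]
ee_rot: [-0.0, 0.7, 0.714, -0.001]
force: [-6.9, -0.7, 5.8]
grip_width: 0.325
grip_force: 34.1
at [ 543.  -339.5  128.1] th 1.5905 tilt [-0.001 -0.001] az 0.003 shift [np.float64(-0.5), np.float64(-0.0), np.float64(2.1)] w 0.325 gf 34.1 F [-6.9 -0.7  5.8] t 28.45 j [-0.74  0.65  1.25 -0.    1.24 -0.76]
```

```bash

python3 -m jog '[{"tx":12.2,"ty":0,"tz":-2.4,"ax":0,"ay":0,"az":0,"jaw":1},{"tx":12.4,"ty":0,"tz":-0.8,"ax":0,"ay":0,"az":0,"jaw":1},{"tx":12.4,"ty":0,"tz":0.8,"ax":0,"ay":0,"az":0,"jaw":1},{"tx":12.2,"ty":0,"tz":2.4,"ax":0,"ay":0,"az":0,"jaw":1},{"tx":11.8,"ty":0,"tz":4,"ax":0,"ay":0,"az":0,"jaw":1}]'
python3 -m jog '[{"tx":11.1,"ty":0,"tz":5.5,"ax":0,"ay":0,"az":0,"jaw":1},{"tx":10.3,"ty":0,"tz":6.9,"ax":0,"ay":0,"az":0,"jaw":1},{"tx":9.4,"ty":0,"tz":8.2,"ax":0,"ay":0,"az":0,"jaw":1},{"tx":8.2,"ty":0,"tz":9.4,"ax":0,"ay":0,"az":0,"jaw":1},{"tx":6.9,"ty":0,"tz":10.3,"ax":0,"ay":0,"az":0,"jaw":1}]'
python3 -m jog '[{"tx":0,"ty":0,"tz":1.5,"ax":0,"ay":0,"az":0,"jaw":1},{"tx":0,"ty":0,"tz":0,"ax":0,"ay":0,"az":0,"jaw":1}]'
python3 go.py 541 -231 82 1.588
```

```text
time_s: 29.08
eef_pos: [541.9, -278.6, 123.8]
ee_rot: [0.0, 0.7, 0.714, -0.001]
force: [-7.3, -2.4, 2.6]
grip_width: 0.325
grip_force: 36.8
time_s: 29.7
eef_pos: [541.0, -231.9, 83.0]
ee_rot: [-0.0, 0.7, 0.714, -0.001]
force: [-5.8, -0.6, 2.6]
grip_width: 0.327
grip_force: 38.0
time_s: 29.95
eef_pos: [541.0, -231.2, 81.8]
ee_rot: [-0.001, 0.7, 0.714, -0.0]
force: [-6.9, 5.8, 6.8]
grip_width: 0.323
grip_force: 38.4
at [ 541.  -231.2   81.8] th 1.5908 tilt [-0.002  0.002] az 0.003 shift [np.float64(0.2), np.float64(-0.0), np.float64(-0.2)] w 0.323 gf 38.4 F [-6.9  5.8  6.8] t 29.95 j [-0.6   0.6   1.47  0.    1.07 -0.62]
```

```bash

python3 -m jog '[{"tx":0,"ty":0,"tz":2,"ax":0,"ay":0,"az":0,"jaw":1},{"tx":0,"ty":0,"tz":1,"ax":0,"ay":0,"az":0,"jaw":1},{"tx":0,"ty":0,"tz":0,"ax":0,"ay":0,"az":0,"jaw":1}]'
python3 -m jog '[{"tx":0,"ty":0,"tz":0,"ax":0,"ay":0,"az":0,"jaw":-1},{"tx":0,"ty":0,"tz":0,"ax":0,"ay":0,"az":0,"jaw":-1},{"tx":0,"ty":0,"tz":0,"ax":0,"ay":0,"az":0,"jaw":-1},{"tx":0,"ty":0,"tz":-10,"ax":0,"ay":0,"az":0,"jaw":-1},{"tx":0,"ty":0,"tz":-40,"ax":0,"ay":0,"az":0,"jaw":-1}]'
python3 -m jog '[{"tx":0,"ty":0,"tz":-50,"ax":0,"ay":0,"az":0,"jaw":-1},{"tx":0,"ty":0,"tz":-50,"ax":0,"ay":0,"az":0,"jaw":-1},{"tx":0,"ty":0,"tz":0,"ax":0,"ay":0,"az":0,"jaw":-1}]'
python3 - <<'E'
from h import *
np.set_printoptions(precision=1,suppress=True)
c=cam('wrist'); save(c,'w7.png',s=1.5)
P=cloud(c);z=P[...,2];hs=cv2.cvtColor(c['color'],cv2.COLOR_RGB2HSV)
m=(c['depth']>0)&(z>62)&(z<80)&(abs(P[...,0]-541)<40)&(abs(P[...,1]+145)<75)&(hs[...,2]>90)
n,l,st,_=cv2.connectedComponentsWithStats(m.astype(np.uint8)); m=l==1+np.argmax(st[1:,4])
q=P[m]; print(m.sum(),cv2.minAreaRect(q[:,:2].astype(np.float32)),np.percentile(q[:,2],[5,50,95]))
m=(c['depth']>0)&(hs[...,1]>150)&((hs[...,0]<6)|(hs[...,0]>174))&(z>85)&(abs(P[...,0]-541)<30)
q=P[m];A=np.c_[2*q,np.ones(len(q))]; s=np.linalg.lstsq(A,(q**2).sum(1),rcond=None)[0]; print('knob',s[:3],np.sqrt(s[3]+s[:3]@s[:3]))
print(pose()[:3,3])
E
```

```text
time_s: 30.32
eef_pos: [541.2, -231.2, 81.4]
ee_rot: [-0.001, 0.7, 0.714, -0.0]
force: [-15.0, 11.4, 28.6]
grip_width: 0.329
grip_force: 39.9
time_s: 30.95
eef_pos: [540.8, -231.6, 127.3]
ee_rot: [-0.002, 0.7, 0.714, -0.0]
force: [-0.4, 0.0, 0.3]
grip_width: 0.998
grip_force: 0.0
time_s: 31.32
eef_pos: [542.9, -232.8, 232.7]
ee_rot: [0.004, 0.7, 0.714, 0.001]
force: [0.3, -0.6, -0.4]
grip_width: 1.0
grip_force: 0.0
7683 ((539.5973510742188, -141.54730224609375), (50.02864456176758, 116.56262969970703), 1.0712636709213257) [67.9 69.2 70.4]
knob [ 539.9 -227.9  101.2] 14.440822850411491
[ 542.1 -232.4  229.9]
```

View pics/w7.png

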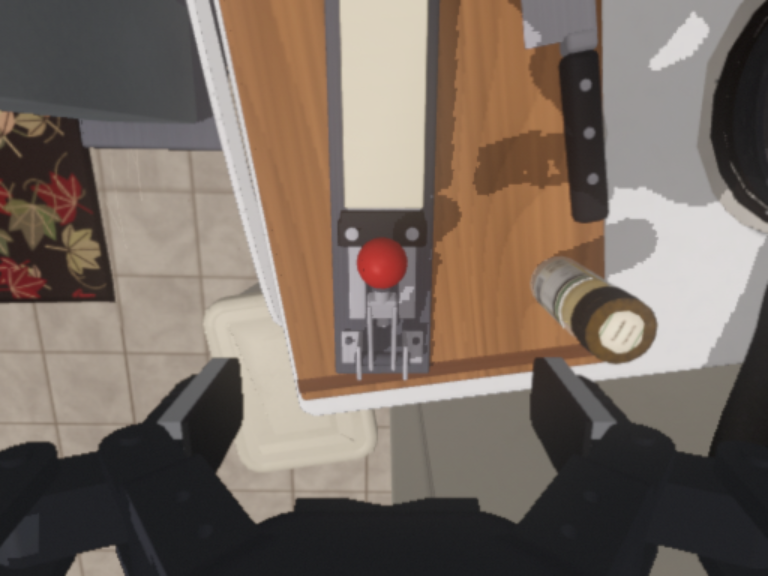

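The knob, at (254,175), has the same position as at the start (lever home). The jaw is shut on the plate end at row ~140, and the stone is flat at its home place.

```bash
python3 -c "
from rig import *
print(finish_job())"
```

```text
the job is handed in; nothing more can be done
None
```

The job is handed in at about 31 s on the robot's clock: the brown stone lies flat in the drip tray, and the cream stone is clamped in the holder with the lever measured back at its starting home position; the hand-in returned no verdict.

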